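# Reset the tripped over-temperature cut-out

### The arm

A 7-joint arm with a two-finger parallel gripper is mounted at the origin on a cart in front of the work surface, level with it; the furniture and walls round the work are solid. World frame = base frame: x ahead of the robot, y to its left, z up, the work surface at z = 0. Lengths are in m, angles in rad, forces in N, time in s.
With the tool pointing down it reaches from about 0.4 to 0.875 m from the base axis. Payload 6.5 kg.
Tool frame: the origin (TCP) lies between the finger pads; the fingertips stand 17 mm ahead of it and the grasp point (between the pads) lies 2 mm behind it (ctrl.nose_length is the distance from the TCP to the fingertips, in m); z points along the fingers, y is the line along which they close (so a half turn about z gives the same grasp; the last joint's range is limited). The gripper opens to 88 mm and grips with 3 to 60 N. Pads are 18 mm wide; open, the fingers measure 123 mm over their backs; the gripper's body (75 mm by 187 mm) begins 45 mm behind the grasp point.
Start: joints at [-1.314, 0.536, -0.004, 1.538, 0.003, 1.067, -0.071], TCP at [0.206, 0.616, 0.256] pointing down, gripper open.
Joint ranges: [-2.7, 2.7], [-0.37, 2.16], [-1.27, 1.26], [0.24, 2.4], [-1.31, 4.45], [0.19, 1.91], [-2.76, 2.76]. Speed limits (rad/s): [2.39, 2.39, 3.14, 3.14, 3.14, 3.14, 3.14].

### API

Orientations are given as a rotation vector (axis times angle).
In Python, from cell import ctrl, viewer, workorder, spotter gives the robot as it stands.
- The arm moves only by the tool play_rows, never from a script. Its argument "rows" is a list that holds one entry, the list of rows, each a list of 5 numbers: the gripper command: -1 is shut, 1 is fully open, values between are in proportion, then the shift along the tool's x, y, z normalised to -1 to 1, where 1 is 300 mm, then the turn about the tool's z normalised to -1 to 1, where 1 is 360 degrees. In form: [[[grip, dx, dy, dz, spin], ...]]. A call has 1 to 5 rows; each row is the pose to reach, as a shift and turn from the pose commanded when the call began, along the tool's axes at that moment, turning the shorter way round; what a row does not reach only later rows make up. A row lasts 1/8 s, in which the tool goes at most 62.5 mm and 10.7 degrees, less where a joint would pass 70% of its speed; a pose out of reach is approached as far as the arm can. A call with a number of a shift or a turn outside -1 to 1 is refused whole. A call with a gripper value outside its range is refused whole. The fingers move at their own pace and stop on an object; "grip_force" is the grip in N (left out, the last holds). Time passes only in rows, so rows that repeat a pose let the fingers close. It gives the time, the measured TCP pose, the force, the opening and the grip force at its end, in the units of the state.
- ctrl.get_obs(): the state, without advancing time (a new reading comes with each control period).
- viewer.grab_frame(name): name is "side" or "top"; returns a dict with "image" (400x640x3 uint8, red, green, blue), "range_z" (400x640 float32, m along the optical axis (not along the pixel's ray), 0 where there is no reading), "camera_matrix" (3x3 intrinsics, pixels), "T" (4x4, takes a point from camera to world coordinates). Camera axes: x right, y down, z forward; pixel columns grow to the right and rows downward; lengths in m; the calibration is good to about 2 mm. A picture is of the moment at which its call begins.
- workorder.job_done(): hands the job in; it is judged then, once.
Trained networks look in a picture, given as the dict that the camera call returned (one of the last four; its "shot" number tells which), for a name from the list of things; names that differ only in an ending like _2 or _b are one class to them, and where a whole thing is asked for, a point or a joint stands for the part that bears it (a point fixed in the world has none). Each returns a list of dicts, best first, with "confidence" (0 to 1); they miss things now and then, are a little off and sometimes report something else, mostly with a low value. They report only what shows in the picture. A call takes as long as a camera call.
- spotter.outline_of(name, picture): "pixels" (400x640 bool, what is visible of it).
- spotter.tip_of(name, picture): "point" ([x, y, z] in m, in world coordinates, good to about 4 mm: a listed point, or the origin of a listed thing).
The state is a dict: "time": time; "q": joint angles; "joint_velocities": joint speeds; "joint_efforts": joint torques, N m; "position": TCP position; "tcp_rot": TCP orientation; "contact_force": force on the tool from outside, world axes, zero at the start; "moment": the same for the moment, N m; "width": finger opening in m; "gripper_force": force on a finger pad.
Only numpy, scipy, OpenCV 4.12 (cv2) and the standard library are available. Lean on these libraries where they do the work, as an engineer would, in place of code of your own. Each camera call takes 0.05 s, during which the arm holds its last target. There are 200 camera calls.

### The job

One of the two over-temperature cut-out units on the bench has tripped: its red flag stands up. With the fingertips only, push that unit's yellow guard fully back, reach into the well it uncovers and press the sunken blue reset key fully home so that the flag drops and stays down, then push the guard fully shut over the key again. Don't lift anything or shove the unit along the bench, and leave the healthy unit and everything else where it is.

Things in the scene. Friction and masses are not known exactly. Their poses are not given: they have to be found in the camera images.
- tripped_unit: tripped cut-out unit, a loose 1.3 to 2 kg box on rubber feet, 180 mm along its x, 118 mm along its y; flat white deck 56 mm above its underside. Origin: centre of the underside; z up; x runs from its front (sockets) to its back (glands) and is the way the guard opens; y is to its left. Guard lane along x, centred on y = -13 mm, between two aluminium rails 68 mm apart, 14 mm above the deck
- tripped_unit_well (a point): centre of the round key well at deck level, 46 mm across, 24 mm deep, at x = -26, y = -13 mm of the unit; the blue key is at its bottom
- tripped_unit_flag_top (a point): top of the red flag (10 x 21 mm), beside the well at x = -26, y = +43 mm of the unit: 16 mm above the deck while tripped, flush when the key is home. The flag goes down with the key
- tripped_unit_guard (a joint): tripped unit's yellow sliding guard, 80 mm long, 66 mm wide, 14 mm high over the deck, with plain upright end faces to push on. 0 = shut, over the well (unit x -54 to +26 mm); it slides toward the unit's +x to 0.054 m = fully open (x 0 to +80 mm). About 1.6 N of friction; stays where left; may start up to 4 mm open
- tripped_unit_key (a joint): stroke of the blue reset key (m): 0 = tripped, top 12 mm below the deck; 0.008 = fully home, top 20 mm below the deck. It moves against about 5 N of friction and stays where it is pushed, so it must be pressed right to its stop
- tripped_unit_key_top (a point): centre of the top face of that blue key (34 mm across); moves with it
- healthy_unit: the healthy cut-out unit, the same box with the same layout and frame; its flag is down flush, its key is home, its pilot lamp green instead of amber. To be left alone
- healthy_unit_guard (a joint): the yellow guard of the healthy unit, 0 = shut, 0.054 = open; may start up to 4 mm open. To be left alone
- multimeter: hand multimeter lying on its back, grey and black, 144 x 80 x 42 mm, behind the units; origin under its centre; to be left alone
- ipa_bottle: white plastic bottle with a red spout, 47 mm across, 134 mm tall; origin under its centre; to be left alone
- screwdriver: screwdriver with a yellow handle, 178 x 22 x 21 mm, lying behind the units; origin under its centre; to be left alone
- insert: cream cylindrical insert, 30 mm across, 45 mm tall, standing on end; origin under its centre; to be left alone

How it is judged:
By the outcome, as a careful person would: the job done as asked, in the order asked, and still so for the second after the job is handed in, with the robot touching nothing.
It also fails if it takes over 48 s, if anything falls off the work surface, if the arm or the gripper's body presses on something with over 40 N, if the wrist force passes 120 N, or if a joint passes its speed limit or range.

## Working session

There is one attempt and no reset: what is moved stays moved. The work goes in short steps, Python scripts to look and compute and a tool call to move; the robot and the scene stay as the last step left them, time stands still between calls to the robot, and variables do not carry over. Pictures are saved under pics/ and viewed, at most 10 in all, crops included, and the job is handed in when it is done.

Besides the shell and the picture viewer there is one more tool, called after ">>>" by a JSON object that holds its "name" and its "arguments". play_rows: Moves the arm, as the interface text tells. Its arguments: {"type":"object","properties":{"rows":{"type":"array","items":{"type":"array","items":{"type":"array","items":{"type":"number","minimum":-1,"maximum":1}}}},"grip_force":{"type":"number"}},"required":["rows"]}

```bash
mkdir -p pics; ls
cat > h.py <<'E'
import numpy as np, cv2
from cell import ctrl, viewer, workorder, spotter
from scipy.spatial.transform import Rotation as R
def world(f,mask):
    z=f["range_z"]; v,u=np.nonzero(mask&(z>0)); d=z[v,u]; K=f["camera_matrix"]
    p=np.c_[(u-K[0,2])*d/K[0,0],(v-K[1,2])*d/K[1,1],d]
    return p@f["T"][:3,:3].T+f["T"][:3,3]
def save(f,n): cv2.imwrite(f"pics/{n}.png",f["image"][:,:,::-1])
E
python3 - <<'E'
from h import *
np.set_printoptions(precision=4,suppress=True)
o=ctrl.get_obs(); print(o["time"],o["position"],o["tcp_rot"],o["width"],ctrl.nose_length)
fs=[]
for c in ("top","side"):
    f=viewer.grab_frame(c); save(f,c+"0"); print(c,f["T"][:3,3])
    for n in ("tripped_unit","tripped_unit_well","tripped_unit_flag_top","tripped_unit_key_top","tripped_unit_guard","healthy_unit","ipa_bottle","multimeter","insert","screwdriver"):
        try: print(n,[(np.array(d["point"]),round(d["confidence"],2)) for d in spotter.tip_of(n,f)][:3])
        except Exception as e: print(n,e)
E
```

```text
pics
0.0 [0.206  0.6159 0.2548] [-0.5046 -3.1007  0.0027] 0.08827289037475207 0.017
top [0.3761 0.0302 1.106 ]
tripped_unit [(array([ 0.5172, -0.1231,  0.0031]), 0.72)]
tripped_unit_well [(array([ 0.4917, -0.1433,  0.0531]), 0.72)]
tripped_unit_flag_top [(array([ 0.5122,  0.1647, -0.0018]), 0.7), (array([ 0.4813, -0.0916,  0.0733]), 0.61), (array([ 0.6678, -0.2428,  0.0032]), 0.4)]
tripped_unit_key_top []
tripped_unit_guard it knows: healthy_unit, insert, ipa_bottle, multimeter, screwdriver, tripped_unit, tripped_unit_flag_top, tripped_unit_key_top, tripped_unit_well
healthy_unit [(array([0.5161, 0.1654, 0.    ]), 0.95)]
ipa_bottle [(array([ 0.676 ,  0.3376, -0.0022]), 0.79)]
multimeter [(array([ 0.736 , -0.0258,  0.0034]), 0.92)]
insert [(array([ 0.669 , -0.2442,  0.0024]), 0.66)]
screwdriver [(array([0.6961, 0.2101, 0.001 ]), 0.77)]
side [ 0.1157 -0.74    0.4913]
tripped_unit [(array([ 0.5171, -0.1217, -0.0007]), 0.88)]
tripped_unit_well [(array([ 0.4932, -0.1447,  0.0553]), 0.88)]
tripped_unit_flag_top [(array([ 0.4789, -0.0919,  0.0698]), 0.62)]
tripped_unit_key_top []
tripped_unit_guard it knows: healthy_unit, insert, ipa_bottle, multimeter, screwdriver, tripped_unit, tripped_unit_flag_top, tripped_unit_key_top, tripped_unit_well
healthy_unit [(array([0.5192, 0.1628, 0.0029]), 0.56)]
ipa_bottle [(array([0.6773, 0.3409, 0.0046]), 0.95)]
multimeter [(array([ 0.7354, -0.0284,  0.0011]), 0.7)]
insert []
screwdriver [(array([ 0.6954,  0.2014, -0.0025]), 0.75)]
```

View pics/top0.png

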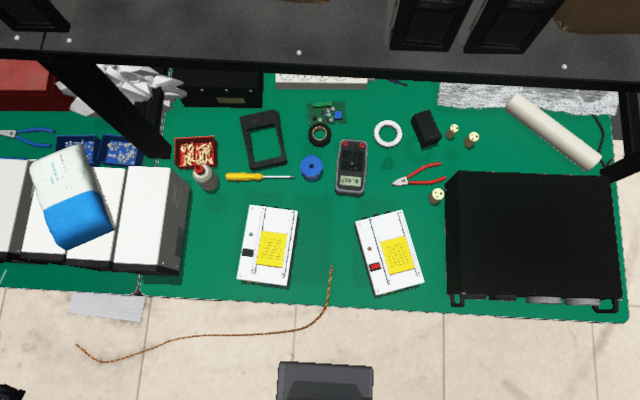

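View pics/side0.png

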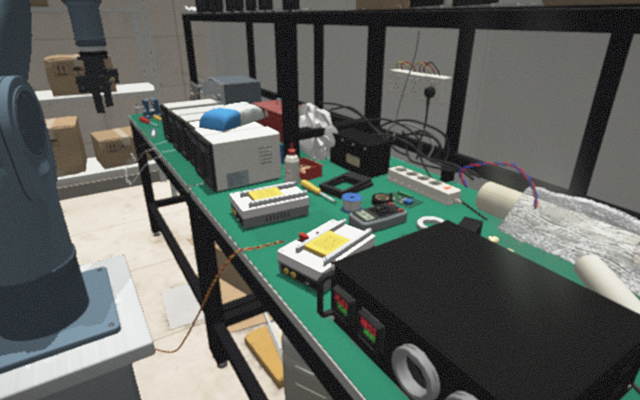

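Top view: the tripped unit is the right one (red flag at about (376,267), guard at (400,256)). The tall black box starts at column ≈447. The side view agrees, with the raised flag at (303,237). I'll fit the unit pose and check clearances.

```bash
cat > fit.py <<'E'
from h import *
np.set_printoptions(precision=4,suppress=True)
f=viewer.grab_frame("top"); f2=viewer.grab_frame("side")
for g,nm in((f,"top"),(f2,"side")):
    m=spotter.outline_of("tripped_unit",g)[0]["pixels"]
    m2=cv2.dilate(m.astype(np.uint8),np.ones((5,5)))>0
    P=world(g,m2); D=P[(P[:,2]>.046)&(P[:,2]<.085)]
    (c,s,a)=cv2.minAreaRect((D[:,:2]*1000).astype(np.float32))
    print(nm,"deck rect",c,s,a,"med z",np.median(D[:,2]))
    hsv=cv2.cvtColor(g["image"],cv2.COLOR_RGB2HSV)
    y=m2&(hsv[...,0]>20)&(hsv[...,0]<35)&(hsv[...,1]>120); Y=world(g,y)
    Y=Y[Y[:,2]>.055]; print("guard rect",cv2.minAreaRect((Y[:,:2]*1000).astype(np.float32)),np.median(Y,0),len(Y))
    r=m2&((hsv[...,0]<8)|(hsv[...,0]>172))&(hsv[...,1]>150); Q=world(g,r); print("red",Q.mean(0),Q[:,2].max(),len(Q))
A=world(f,np.ones((400,640),bool))
B=A[(A[:,0]>.38)&(A[:,0]<.7)&(A[:,1]<-.2)&(A[:,1]>-.4)&(A[:,2]>.09)]
print("box: y max",np.percentile(B[:,1],99.5),"z",np.median(B[:,2]),B[:,0].min(),B[:,0].max())
S=A[(A[:,2]>.3)&(A[:,0]<1.2)]; print("overhead min x",np.percentile(S[:,0],1),np.median(S[:,2]))
E
python3 fit.py
```

```text
top deck rect (518.4530029296875, -125.08598327636719) (180.22669982910156, 119.0654296875) 17.970264434814453 med z 0.05789467327611253
guard rect ((508.27001953125, -140.86842346191406), (78.5325698852539, 61.189002990722656), 17.56291389465332) [ 0.5079 -0.141   0.0698] 870
red [ 0.479  -0.0904  0.0692] 0.0753811097034005 43
side deck rect (493.1472473144531, -163.7960968017578) (254.8715057373047, 178.745849609375) 17.94803810119629 med z 0.05877040457276861
guard rect ((507.4002990722656, -140.337890625), (81.36345672607422, 58.0504035949707), 15.287712097167969) [ 0.4978 -0.1439  0.0707] 578
red [ 0.4761 -0.0919  0.0683] 0.0737687077601416 40
box: y max -0.2693311825056503 z 0.12486380940320296 0.39858108480209387 0.6998777361820369
overhead min x 0.7320566086674015 0.5042110744559117
```

```bash
cat > go.py <<'E'
# usage: go.py x y tipz  (unit frame mm / world tip height mm; 'w' prefix = world x,y)
from h import *; import sys
np.set_printoptions(precision=4,suppress=True)
O=np.array([.5175,-.124]); yaw=np.deg2rad(17.7); c,s=np.cos(yaw),np.sin(yaw); M=np.array([[c,-s],[s,c]])
o=ctrl.get_obs(); p=np.array(o["position"]); r=R.from_rotvec(o["tcp_rot"]).as_matrix()
print("t",o["time"],"unit",(p[:2]-O)@M*1000,"tip z",(p[2]-.017)*1000,"tool y yaw",np.rad2deg(np.arctan2(r[1,1],r[0,1])),"F unit",np.r_[np.array(o["contact_force"])[:2]@M,o["contact_force"][2]],"w",o["width"])
a=sys.argv[1:]
if a:
    w=a[0]=="w"; v=np.array(a[w:],float)/1000
    t=np.r_[v[:2] if w else O+M@v[:2], v[2]+.017]
    print("shift/300mm",r.T@(t-p)/.3,"dist",np.linalg.norm(t-p))
E
python3 go.py w 440 260 240; python3 go.py -80 -13 110
```

```text
t 1.2 unit [-71.4671 800.0151] tip z 238.70938523595774 tool y yaw 71.50621512191319 F unit [ 0.2404 -0.4212  1.0574] w 0.08819641273297911
shift/300mm [-1.116  -0.8795 -0.0043] dist 0.4262662392617148
t 1.2 unit [-71.4671 800.0151] tip z 238.70938523595774 tool y yaw 71.50621512191319 F unit [ 0.2404 -0.4212  1.0574] w 0.08819641273297911
shift/300mm [-1.5774 -2.2039  0.4291] dist 0.8231843293811875
```

>>> {"name": "play_rows", "arguments": {"rows": [[[-1,-0.8,-0.63,0,0.1494],[-1,-0.8,-0.63,0,0.1494],[-1,-0.8,-0.63,0,0.1494],[-1,-0.8,-0.63,0,0.1494],[-1,-0.8,-0.63,0,0.1494]]]}}

```text
time: 1.82
position: [0.3751, 0.359, 0.2561]
tcp_rot: [1.86, 2.532, 0.001]
contact_force: [0.2, -0.3, 0.6]
width: 0.0403
gripper_force: 0.0
```

```bash
python3 go.py w 425 0 200;python3 go.py -80 -13 110
```

```text
t 1.825 unit [ 11.1547 503.4768] tip z 239.08996616250928 tool y yaw 17.391113506245894 F unit [ 0.1375 -0.3429  0.5905] w 0.040325559290102085
shift/300mm [-1.1919 -0.1989  0.1297] dist 0.36459343314585235
t 1.825 unit [ 11.1547 503.4768] tip z 239.08996616250928 tool y yaw 17.391113506245894 F unit [ 0.1375 -0.3429  0.5905] w 0.040325559290102085
shift/300mm [-1.7234 -0.2949  0.4294] dist 0.5401126361535553
```

>>> {"name": "play_rows", "arguments": {"rows": [[[-1,-0.95,-0.15,0.15,0],[-1,-0.95,-0.15,0.15,0],[-1,-0.95,-0.15,0.15,0],[-1,-0.95,-0.15,0.15,0],[-1,-0.95,-0.15,0.15,0]]]}}

```text
time: 2.45
position: [0.4181, 0.0732, 0.2107]
tcp_rot: [1.854, 2.536, 0.0]
contact_force: [0.6, -0.1, -0.5]
width: 0.0002
gripper_force: 0.0
```

```bash
python3 go.py -80 -13 110
```

```text
t 2.45 unit [-34.7175 218.1217] tip z 193.70419820045743 tool y yaw 17.660187677004465 F unit [ 0.489  -0.3067 -0.5069] w 0.00021712866463601593
shift/300mm [-0.7705 -0.1505  0.279 ] dist 0.24994830487674347
```

>>> {"name": "play_rows", "arguments": {"rows": [[[-1,-0.77,-0.15,0.28,0],[-1,-0.77,-0.15,0.28,0],[-1,-0.77,-0.15,0.28,0],[-1,-0.77,-0.15,0.28,0],[-1,-0.77,-0.15,0.28,0]]]}}

```text
time: 3.08
position: [0.4447, -0.1631, 0.1259]
tcp_rot: [1.862, 2.529, -0.004]
contact_force: [-0.2, 0.0, -0.2]
width: 0.0004
gripper_force: 0.0
```

```bash
python3 go.py -80 -13 61
python3 - <<'E'
from h import *
a=viewer.grab_frame("top");b=viewer.grab_frame("side")
i=np.hstack([cv2.resize(a["image"][190:310,330:450],(400,400)),cv2.resize(b["image"][200:300,260:390],(400,400))])
cv2.imwrite("pics/c1.png",i[:,:,::-1])
E
```

```text
t 3.075 unit [-81.2372 -15.1607] tip z 108.90692171583079 tool y yaw 17.273296507243735 F unit [-0.1847  0.0828 -0.2114] w 0.00042260148030812036
shift/300mm [0.0076 0.0044 0.1597] dist 0.047971582633381624
```

View pics/c1.png

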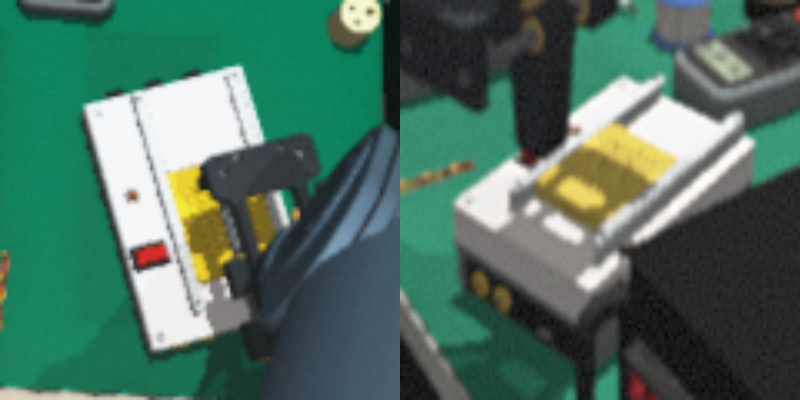

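The tip hovers over the lane in front of the guard: in the crop it is at about (535,155), and the guard's front edge runs from (540,185) to (590,225). Next I descend to about 6 mm above the deck.

>>> {"name": "play_rows", "arguments": {"rows": [[[-1,0.007,0.004,0.09,0.001],[-1,0.007,0.004,0.156,0.001],[-1,0.007,0.004,0.156,0.001]]]}}

```text
time: 3.55
position: [0.4461, -0.1531, 0.0795]
tcp_rot: [-1.854, -2.534, -0.0]
contact_force: [-0.4, -0.8, 0.3]
width: 0.0003
gripper_force: 0.0
```

```bash
python3 go.py -20 -13 61
```

```text
t 3.55 unit [-76.9064  -5.9836] tip z 62.53855041391926 tool y yaw 17.623416804284975 F unit [-0.5693 -0.6157  0.323 ] w 0.0003163920285787599
shift/300mm [-0.0231  0.1897  0.0049] dist 0.057357932716758084
```

>>> {"name": "play_rows", "arguments": {"rows": [[[-1,-0.02,0.03,0.002,0],[-1,-0.02,0.06,0.002,0],[-1,-0.02,0.09,0.002,0],[-1,-0.02,0.12,0.002,0],[-1,-0.02,0.15,0.002,0]]]}}

```text
time: 4.18
position: [0.4917, -0.1475, 0.0794]
tcp_rot: [1.859, 2.532, 0.0]
contact_force: [-1.1, -0.1, 1.6]
width: 0.0003
gripper_force: 1.0
```

```bash
python3 go.py -17.5 -13 61
```

```text
t 4.175 unit [-31.7101 -14.5412] tip z 62.43787183221086 tool y yaw 17.43198460900476 F unit [-1.1197  0.2028  1.5627] w 0.000296855461446266
shift/300mm [0.0054 0.0473 0.0048] dist 0.01436554292569041
```

>>> {"name": "play_rows", "arguments": {"rows": [[[-1,0.003,0.015,0.002,0],[-1,0.003,0.03,0.002,0],[-1,0.003,0.038,0.002,0],[-1,0.003,0.041,0.002,0]]]}}

```text
time: 4.68
position: [0.5025, -0.1432, 0.0787]
tcp_rot: [-1.859, -2.532, 0.0]
contact_force: [-1.9, -1.7, 0.7]
width: 0.0005
gripper_force: 0.8
```

```bash
python3 go.py -17.5 -13 61
```

```text
t 4.675 unit [-20.1041 -13.6982] tip z 61.68532028270634 tool y yaw 17.42529215014733 F unit [-2.2939 -1.0673  0.7172] w 0.0005215537043766445
shift/300mm [0.0024 0.0087 0.0023] dist 0.0027818067045912304
```

Creeping to the stop, 1 mm per row.

>>> {"name": "play_rows", "arguments": {"rows": [[[-1,0.001,0.003,0,0],[-1,0.001,0.006,0,0],[-1,0.001,0.008,0,0],[-1,0.001,0.008,0,0]]]}}

```text
time: 5.18
position: [0.5048, -0.1421, 0.0787]
tcp_rot: [1.859, 2.532, 0.0]
contact_force: [-1.1, -0.9, -0.2]
width: 0.0005
gripper_force: 0.7
```

```bash
python3 go.py
```

```text
t 5.175 unit [-17.6251 -13.3736] tip z 61.74269834649186 tool y yaw 17.42939154204668 F unit [-1.3381 -0.5145 -0.2387] w 0.00045905204881003413
```

>>> {"name": "play_rows", "arguments": {"rows": [[[-1,0,0.002,0,0],[-1,0,0.004,0,0],[-1,0,0.005,0,0],[-1,0,0.005,0,0]]]}}

```text
time: 5.68
position: [0.5062, -0.1416, 0.0787]
tcp_rot: [1.859, 2.532, 0.0]
contact_force: [-0.9, -1.2, 1.0]
width: 0.0005
gripper_force: 0.7
```

```bash
python3 go.py
```

```text
t 5.675 unit [-16.1157 -13.3479] tip z 61.725754064732016 tool y yaw 17.434508157031686 F unit [-1.2684 -0.8719  0.9785] w 0.0004952821235352132
```

>>> {"name": "play_rows", "arguments": {"rows": [[[-1,0,0.002,0,0],[-1,0,0.003,0,0],[-1,0,0.004,0,0],[-1,0,0.004,0,0]]]}}

```text
time: 6.18
position: [0.5074, -0.1413, 0.0787]
tcp_rot: [1.859, 2.532, 0.0]
contact_force: [-0.9, -1.2, 0.2]
width: 0.0005
gripper_force: 0.7
```

```bash
python3 go.py
```

```text
t 6.175 unit [-14.9167 -13.3657] tip z 61.73419966822082 tool y yaw 17.433599781837934 F unit [-1.2592 -0.8635  0.186 ] w 0.000515635206736475
```

```bash
cat > guard.py <<'E'
from h import *
O=np.array([.5175,-.124]); y=np.deg2rad(17.7); c,s=np.cos(y),np.sin(y); M=np.array([[c,-s],[s,c]])
for n in("top","side"):
    f=viewer.grab_frame(n); hsv=cv2.cvtColor(f["image"],cv2.COLOR_RGB2HSV)
    P=world(f,(hsv[...,0]>20)&(hsv[...,0]<35)&(hsv[...,1]>110)); Q=(P[:,:2]-O)@M*1000
    k=(abs(Q[:,0])<130)&(abs(Q[:,1]+13)<32)&(P[:,2]>.064); print(n,"guard x",np.percentile(Q[k,0],[1,99]),k.sum())
    m=spotter.outline_of("tripped_unit",f)
    if m:
        P=world(f,m[0]["pixels"]);P=P[P[:,2]>.045];Q=(P[:,:2]-O)@M*1000; print(" deck x,y",np.percentile(Q,[1,99],axis=0).round(1).tolist())
    g=f["image"]
    a=g[190:310,330:450] if n=="top" else g[200:300,260:390]
    cv2.imwrite(f"pics/g_{n}.png",cv2.resize(a,(400,400))[:,:,::-1])
cv2.imwrite("pics/g.png",np.hstack([cv2.imread("pics/g_top.png"),cv2.imread("pics/g_side.png")]))
E
python3 guard.py
```

```text
top guard x [ 1.62052827 76.20187761] 277
 deck x,y [[-66.6, -32.9], [88.3, 57.8]]
side guard x [-54.17415212  78.21637572] 410
```

View pics/g.png

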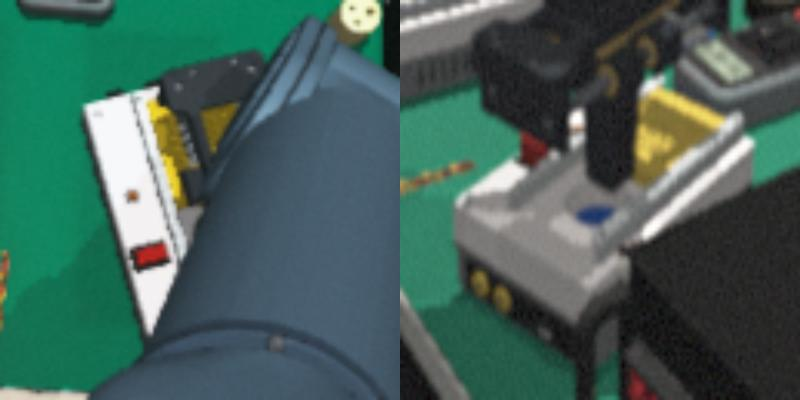

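The guard is nearly open, with its rear at x≈78. The blue key shows at (598,214) and the unit hasn't moved. I keep creeping.

>>> {"name": "play_rows", "arguments": {"rows": [[[-1,0,0.002,0,0],[-1,0,0.004,0,0],[-1,0,0.006,0,0],[-1,0,0.006,0,0]]]}}

```text
time: 6.88
position: [0.5077, -0.1412, 0.0786]
tcp_rot: [-1.859, -2.53, 0.002]
contact_force: [-5.8, -1.9, 3.8]
width: 0.0004
gripper_force: 3.2
```

```bash
python3 go.py
```

```text
t 6.875 unit [-14.5859 -13.371 ] tip z 61.57861444167584 tool y yaw 17.39669317688712 F unit [-6.158  -0.0795  3.827 ] w 0.0003923014276836659
```

>>> {"name": "play_rows", "arguments": {"rows": [[[-1,0.001,-0.02,-0.005,0.0005],[-1,0.001,-0.036,-0.005,0.0005],[-1,0.001,-0.036,-0.005,0.0005],[-1,0.001,-0.036,0,0.0005]]]}}

```text
time: 7.38
position: [0.4991, -0.1435, 0.0788]
tcp_rot: [1.862, 2.529, 0.001]
contact_force: [0.7, -0.2, 0.9]
width: 0.0002
gripper_force: 0.0
```

```bash
python3 go.py -25 -13 46
```

```text
t 7.375 unit [-23.5001 -13.0065] tip z 61.83990667845629 tool y yaw 17.26827819799015 F unit [ 0.6351 -0.4247  0.9304] w 0.00018451655060352989
shift/300mm [-0.     -0.005   0.0528] dist 0.015910760607315864
```

>>> {"name": "play_rows", "arguments": {"rows": [[[-1,0,-0.006,0.01,0],[-1,0,-0.006,0.025,0],[-1,0,-0.006,0.04,0],[-1,0,-0.006,0.052,0],[-1,0,-0.006,0.052,0]]]}}

```text
time: 8.0
position: [0.4967, -0.1442, 0.0628]
tcp_rot: [-1.863, -2.529, 0.0]
contact_force: [-0.9, 0.2, 0.3]
width: 0.0004
gripper_force: 0.0
```

```bash
python3 go.py -25 -13 36
```

```text
t 8.0 unit [-25.9365 -12.9159] tip z 45.77490610396705 tool y yaw 17.25219726261253 F unit [-0.8101  0.488   0.2589] w 0.00043812608426508975
shift/300mm [-0.0003  0.0031  0.0326] dist 0.009820023659149886
```

Inside the well with no contact. Now I press.

>>> {"name": "play_rows", "arguments": {"rows": [[[-1,0,0,0.008,0],[-1,0,0,0.016,0],[-1,0,0,0.024,0],[-1,0,0,0.03,0],[-1,0,0,0.03,0]]]}}

```text
time: 8.62
position: [0.4971, -0.1443, 0.054]
tcp_rot: [1.863, 2.529, 0.0]
contact_force: [0.3, -0.4, 0.7]
width: 0.0003
gripper_force: 0.5
```

```bash
python3 go.py
```

```text
t 8.625 unit [-25.6147 -13.1457] tip z 37.027334335376175 tool y yaw 17.24949794328323 F unit [ 0.1697 -0.4248  0.6631] w 0.00030986026292363405
```

>>> {"name": "play_rows", "arguments": {"rows": [[[-1,0,0,0.003,0],[-1,0,0,0.006,0],[-1,0,0,0.009,0],[-1,0,0,0.009,0]]]}}

```text
time: 9.12
position: [0.4972, -0.1444, 0.0527]
tcp_rot: [1.863, 2.529, 0.001]
contact_force: [-3.6, 1.5, 20.4]
width: 0.0005
gripper_force: 10.1
```

```bash
python3 go.py
```

```text
t 9.125 unit [-25.5434 -13.2416] tip z 35.6806018858901 tool y yaw 17.231784399509056 F unit [-2.9624  2.5579 20.3615] w 0.0005051750905197617
```

The key is on its stop, at 20 N with the tip at z≈36 mm as expected. I lift straight up.

>>> {"name": "play_rows", "arguments": {"rows": [[[-1,0,0,-0.03,0],[-1,0,0,-0.1,0],[-1,0,0,-0.2,0],[-1,0,0,-0.2,0]]]}}

```text
time: 9.62
position: [0.498, -0.1444, 0.1129]
tcp_rot: [1.861, 2.527, 0.002]
contact_force: [0.4, 0.7, 0.2]
width: 0.0004
gripper_force: 0.0
```

```bash
python3 go.py 106 -13 95; python3 guard.py
```

```text
t 9.625 unit [-24.7981 -13.5147] tip z 95.91634726790734 tool y yaw 17.25905258034841 F unit [0.5662 0.5338 0.2151] w 0.0004276523251118599
shift/300mm [0.0051 0.436  0.0043] dist 0.13080230240278445
top guard x [ 1.68262471 77.41401216] 378
 deck x,y [[-84.7, -47.0], [88.2, 57.8]]
side guard x [-57.45683655  77.21255599] 520
 deck x,y [[-90.6, -60.0], [83.5, 56.4]]
```

View pics/g.png

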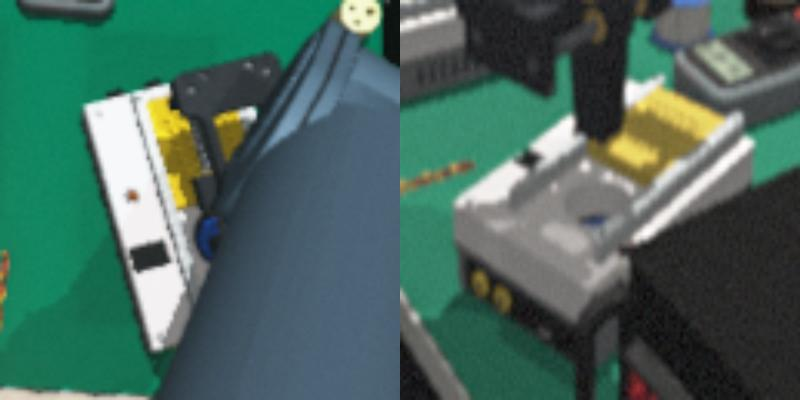

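The flag is down: its slot at (150,257) is black. The guard is fully open and the unit hasn't moved. I go over the guard to its rear.

>>> {"name": "play_rows", "arguments": {"rows": [[[-1,0.002,0.15,0,0],[-1,0.002,0.3,0,0],[-1,0.002,0.434,0,0],[-1,0.002,0.434,0,0],[-1,0.002,0.434,0,0]]]}}

```text
time: 10.45
position: [0.6196, -0.1055, 0.1103]
tcp_rot: [-1.863, -2.527, 0.003]
contact_force: [0.0, 0.8, -0.6]
width: 0.0005
gripper_force: 0.0
```

```bash
python3 go.py 105 -13 62
```

```text
t 10.45 unit [102.8646 -13.4501] tip z 93.30499423986797 tool y yaw 17.220178958806265 F unit [ 0.2687  0.7197 -0.6415] w 0.0005287986086506141
shift/300mm [0.0015 0.0074 0.1043] dist 0.03138096824801288
```

>>> {"name": "play_rows", "arguments": {"rows": [[[-1,0.001,0.004,0.05,-0.001],[-1,0.001,0.004,0.104,-0.001],[-1,0.001,0.004,0.104,-0.001],[-1,0.001,0.004,0.104,-0.001]]]}}

```text
time: 10.95
position: [0.622, -0.1046, 0.0801]
tcp_rot: [-1.855, -2.535, 0.0]
contact_force: [0.3, 0.3, 0.5]
width: 0.0002
gripper_force: 0.0
```

```bash
python3 go.py 55 -13 62
```

```text
t 10.95 unit [105.4639 -13.2658] tip z 63.12952002204676 tool y yaw 17.597019612743576 F unit [0.3994 0.1797 0.4707] w 0.00023576568828298408
shift/300mm [ 0.0006 -0.1682  0.0038] dist 0.050477248797963996
```

>>> {"name": "play_rows", "arguments": {"rows": [[[-1,0.001,-0.03,0.003,0],[-1,0.001,-0.065,0.003,0],[-1,0.001,-0.1,0.003,0],[-1,0.001,-0.135,0.003,0],[-1,0.001,-0.17,0.003,0]]]}}

```text
time: 11.58
position: [0.573, -0.1199, 0.0796]
tcp_rot: [1.855, 2.535, 0.0]
contact_force: [2.1, -0.4, 0.6]
width: 0.0002
gripper_force: 1.0
```

```bash
python3 go.py 41 -13 62
```

```text
t 11.575 unit [ 54.0896 -12.9628] tip z 62.59008863940689 tool y yaw 17.607034489805354 F unit [ 1.9179 -1.0609  0.5924] w 0.00017986158790887313
shift/300mm [-0.0002 -0.0436  0.0019] dist 0.013102928530603176
```

>>> {"name": "play_rows", "arguments": {"rows": [[[-1,0,-0.015,0.001,0],[-1,0,-0.025,0.001,0],[-1,0,-0.032,0.001,0],[-1,0,-0.036,0.001,0],[-1,0,-0.036,0.001,0]]]}}

```text
time: 12.2
position: [0.5631, -0.1229, 0.079]
tcp_rot: [-1.855, -2.535, 0.0]
contact_force: [2.2, -0.7, 0.2]
width: 0.0006
gripper_force: 0.7
```

```bash
python3 go.py
```

```text
t 12.2 unit [ 43.79   -12.7894] tip z 61.983739014580124 tool y yaw 17.613579630270863 F unit [ 1.85   -1.3456  0.2292] w 0.0006370878132417521
```

>>> {"name": "play_rows", "arguments": {"rows": [[[-1,0,-0.003,0,0],[-1,0,-0.006,0,0],[-1,0,-0.008,0,0],[-1,0,-0.008,0,0]]]}}

```text
time: 12.7
position: [0.5607, -0.1236, 0.079]
tcp_rot: [-1.855, -2.535, 0.0]
contact_force: [1.1, -0.2, 0.6]
width: -0.0002
gripper_force: 0.7
```

```bash
python3 go.py
```

```text
t 12.7 unit [ 41.2662 -12.7789] tip z 61.98883106412351 tool y yaw 17.60539955884569 F unit [ 0.9698 -0.5628  0.6232] w -0.00016624801283012251
```

>>> {"name": "play_rows", "arguments": {"rows": [[[-1,0,-0.002,0,0],[-1,0,-0.004,0,0],[-1,0,-0.006,0,0],[-1,0,-0.006,0,0]]]}}

```text
time: 13.2
position: [0.559, -0.1241, 0.079]
tcp_rot: [-1.855, -2.535, 0.0]
contact_force: [1.2, 0.7, -0.6]
width: 0.0005
gripper_force: 0.7
```

```bash
python3 go.py
```

```text
t 13.2 unit [ 39.4969 -12.7285] tip z 61.991677143457586 tool y yaw 17.607064235677942 F unit [ 1.3707  0.2733 -0.6142] w 0.000549510296590758
```

>>> {"name": "play_rows", "arguments": {"rows": [[[-1,0,-0.002,0,0],[-1,0,-0.004,0,0],[-1,0,-0.006,0,0],[-1,0,-0.006,0,0]]]}}

```text
time: 13.7
position: [0.5584, -0.1243, 0.0792]
tcp_rot: [1.854, 2.535, 0.002]
contact_force: [5.0, 0.5, -1.7]
width: 0.0007
gripper_force: 2.4
```

```bash
python3 go.py
```

```text
t 13.7 unit [ 38.8902 -12.7164] tip z 62.24120673579678 tool y yaw 17.638020568774976 F unit [ 4.9054 -1.0073 -1.7173] w 0.0007098634873856476
```

The force rise marks the shut stop. I back off, rise and move clear.

>>> {"name": "play_rows", "arguments": {"rows": [[[-1,0,0.025,0,0],[-1,0,0.04,-0.02,0],[-1,0,0.04,-0.2,0],[-1,0,0.04,-0.4,0],[-1,0,0.04,-0.5,0]]]}}

```text
time: 14.32
position: [0.5695, -0.1215, 0.2324]
tcp_rot: [1.854, 2.533, 0.002]
contact_force: [-0.1, -0.5, 0.0]
width: 0.0006
gripper_force: 0.0
```

>>> {"name": "play_rows", "arguments": {"rows": [[[-1,0.2,0,0,0],[-1,0.4,0,0,0],[-1,0.6,0,0,0],[-1,0.6,0,0,0],[-1,0.6,0,0,0]]]}}

```text
time: 14.95
position: [0.5144, 0.0498, 0.2292]
tcp_rot: [1.855, 2.535, -0.001]
contact_force: [1.7, -1.1, -0.5]
width: 0.0001
gripper_force: 0.0
```

```bash
python3 go.py; python3 guard.py
```

```text
t 14.95 unit [ 49.8507 166.5247] tip z 212.2448373583421 tool y yaw 17.59532085770676 F unit [ 1.3069 -1.5375 -0.5316] w 0.00014432388608360668
top guard x [-52.96037982  23.73664477] 867
 deck x,y [[-87.8, -59.1], [88.0, 57.4]]
side guard x [-54.76772744  20.31639325] 578
 deck x,y [[-90.4, -60.2], [85.9, 56.1]]
```

View pics/g.png

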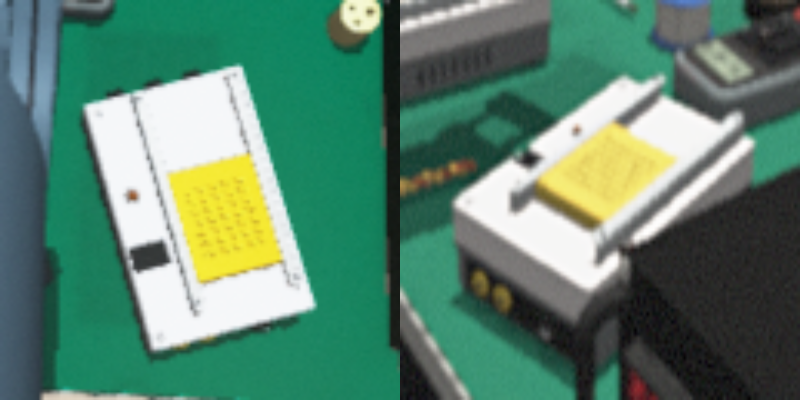

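The guard is shut (x −54 to +24), the flag slot at (150,257) is black, the unit hasn't moved, and the robot is clear.

```bash
python3 -c "
from h import *
print(workorder.job_done())"
```

```text
the job is handed in; nothing more can be done
None
```

I pushed the tripped unit's guard fully open, pressed the reset key to its stop so the flag dropped, and pushed the guard fully shut. The final pictures show the flag still down and the unit not moved, and the job is handed in.

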